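# Clamp the cup on the bench shaker and set its programme selector

### The job

Get the bench shaker ready for its next run: push the clamp carriage along its rails until the lidded cup stands right against the fence and is held between fence and jaw. Then turn the selector lever anticlockwise all the way to its end stop, and from there clockwise exactly four clicks, never letting it go on to the fifth position past the stop. Keep the cup upright and leave the tape roll, wash bottle and petri dish where they are.

Things in the scene. Friction and masses are not known exactly. Their poses are not given: they have to be found in the camera images.
- shaker: Bench shaker: flat grey box 190 (x) x 430 (y) x 56 mm high, fixed, may be yawed. Origin: centre of its underside; at yaw 0 x points away from the robot, y left. Left: aluminium plate, top 62 mm above the worktop, two rails along y at x = +-52 mm (tops 13 mm over the plate), dark clamp carriage on them, black fence at the +y end. Right: deck (56 mm above the worktop) with the selector lever.
- fence (a point): Centre of the flat face of the black fence (90 mm wide, 40 mm tall, fixed on the plate), shaker frame (0, 158, 82) mm; the face looks to -y of the shaker. A cup against it has its centre at shaker y = 130 mm.
- cup_mid (a point): Centre, half-way up, of the white specimen cup with an orange lid that stands loose on the plate between jaw and fence: body 56 mm in diameter, lid 63 mm in diameter (starting 58 mm up), 71 mm tall, about 90 g. It starts 18 to 45 mm short of the fence and up to 8 mm off the middle line; the pushed jaw carries it along.
- carriage (a joint): Travel of the clamp carriage along the shaker's +y in m: 0 at the selector end, 0.095 at its limit; it reads 0.082 when the jaw rests against a cup that stands against the fence. It slides stiffly (about 2 N) and stays where it is left. Its flat jaw (66 mm wide, 40 mm tall) lies at shaker y = 20 mm + travel.
- tab (a point): Centre of the carriage's upright push tab, 32 mm over the plate: a dark steel plate 50 mm (shaker x) x 8 mm (shaker y) thick, from the foot up to 47 mm above the plate. It stands 59 mm behind the jaw face, towards -y of the shaker; push its -y face towards +y. At least 60 mm of free deck lie behind it.
- selector_axis (a point): Point on the upright turning axis of the selector, shaker frame (0, -150, 83) mm, at half the lever's height. The hub is 34 mm in diameter. A flat black disc 62 mm in diameter, 6 mm thick, lies under it on the deck.
- lever_tip (a point): Outer end of the black selector lever, 76 mm from the axis, at half its height. The bar is 12 mm wide with a white line on top; its sides run from 14 to 40 mm over the deck (70 to 96 mm above the worktop). An 18 mm stub shows on the other side of the axis. It can be pushed at its side, 45 to 70 mm from the axis.
- selector (a joint): Selector angle in rad, clockwise from above: 0 at the anticlockwise end stop, lever along the shaker's +x; 1.57 along -y; 3.14 at the other end. Seven clicked positions 0.524 (30 deg) apart, the first at the stop; the fourth click is 2.094. About 4 N at 60 mm from the axis make it leave a position; past half-way it springs into the next and stays. It starts one to three clicks from the stop.
- tape: Roll of brown tape lying flat, 96 mm in diameter, 25 mm high, origin at the centre of its underside; a bystander on the worktop at the left.
- wash_bottle: Squeeze wash bottle with red bent spout, 65 x 102 x 226 mm, origin under its middle; a bystander on the worktop at the left.
- petri: White lidded petri dish, 61 mm in diameter, 13 mm high, origin at the centre of its underside; a bystander on the worktop at the right.
Not all that is in view belongs to the job. What is shaped like the part that bears cup_mid but black or green is not meant.

How it is judged:
On the way, in this order (a step that is already met when the one before it is completed fails the run):
1. the cup stands against the fence, held by the jaw (y of cup_mid in the frame of shaker above 0.1265 m and value of joint carriage above 0.0785 m), for 0.2 s.
2. the selector is at its anticlockwise end stop (value of joint selector below 0.15 rad), for 0.2 s.
At the end, for the whole second after the job is handed in: The selector rests in its fourth position past the end stop (2.094 rad, within 0.15), the cup stands upright (within 0.08 rad) and at rest within 3.5 mm of touching the fence, and the carriage is within 3.5 mm of where its jaw holds the cup against the fence (all of step 1 and value of joint selector between 1.94 and 2.25 rad and angle between cup_mid's own z axis and vertical below 0.08 rad and linear speed of cup below 0.02 m/s).
It fails at once if the selector goes on to the fifth position (value of joint selector above 2.42 rad).
It fails at once if the cup is tipped (angle between cup_mid's own z axis and vertical above 0.5 rad).
It fails at once if the tape roll is moved by more than 3 cm (distance of tape from where it was at the start of the episode above 0.03 m).
It fails at once if the wash bottle is moved by more than 3 cm (distance of wash_bottle from where it was at the start of the episode above 0.03 m).
It fails at once if the petri dish is moved by more than 3 cm (distance of petri from where it was at the start of the episode above 0.03 m).
It also fails if it takes over 64 s, if anything falls off the work surface, if the arm or the gripper's body presses on something with over 40 N, if the wrist force passes 120 N, or if a joint passes its speed limit or range.

### The arm

A 7-joint arm with a two-finger parallel gripper is mounted at the origin on a cart in front of the work surface, level with it; the furniture and walls round the work are solid. World frame = base frame: x ahead of the robot, y to its left, z up, the work surface at z = 0. Lengths are in m, angles in rad, forces in N, time in s.
With the tool pointing down it reaches from about 0.425 to 0.925 m from the base axis. Payload 6.8 kg.
Tool frame: the origin (TCP) lies at the very end of the fingers, on their centre line; the grasp point (between the pads) lies 19 mm behind it (r.grip_depth is the distance from the TCP to the grasp point, in m); z points along the fingers, y is the direction in which the jaws open and shut (so a half turn about z gives the same grasp; the last joint's range is limited). The gripper opens to 85 mm and grips with 20 to 120 N. Pads are 22 mm wide; open, the fingers measure 114 mm over their backs; the gripper's body (76 mm by 85 mm) begins 54 mm behind the grasp point. The pads swing forward as they close: fully open they stand 13 mm farther back than shut.
Start: joints at [1.029, 0.477, 0.022, 1.555, -0.011, 1.109, -0.083], TCP at [0.284, -0.612, 0.231] pointing down, gripper open.
Joint ranges: [-2.96, 2.96], [-0.34, 2.1], [-1.41, 1.46], [0.24, 2.44], [-1.37, 4.51], [0.17, 1.92], [-2.96, 2.96]. Speed limits (rad/s): [2.39, 2.39, 3.14, 3.14, 3.14, 3.14, 3.14].

### API

Orientations are given as a rotation vector (axis times angle).
In Python, from bench import r, grab_frame gives the robot as it stands. The module is installed in compiled form; this text tells all that it offers.
- The arm moves only by the tool play_rows, never from a script. Its argument "increments" is a list of rows, each a list of 7 numbers: the shift along the tool's x, y, z in mm, then the turn, a rotation vector about the tool's x, y, z in rad, then the closure in counts, from 0 (fully open) to 255 (shut). In form: [[tx, ty, tz, rx, ry, rz, claw], ...]. A call has 1 to 5 rows; each row shifts and turns the pose as measured when the row begins, along the tool's axes as they then stand; what a row does not reach is not made up. A row lasts 1/10 s, in which the tool goes at most 50 mm and 8.59 degrees, less where a joint would pass 70% of its speed; a pose out of reach is approached as far as the arm can. A call is refused whole if a number of a shift passes 50 or a number of a turn 0.15, either way. A call with a gripper value outside its range is refused whole. The fingers move at their own pace and stop on an object; "force" is the grip in N (left out, the last holds). Time passes only in rows, so rows that do not move let the fingers close. It gives the time, the measured TCP pose, the force and the opening at its end, in the units of the state.
- r.get_obs(): the state, without advancing time (a new reading comes with each control period).
- grab_frame(name): name is "side" or "top" or "wrist"; returns a dict with "color" (384x512x3 uint8, blue, green, red), "depth" (384x512 float32, m along the optical axis (not along the pixel's ray), 0 where there is no reading), "K" (3x3 intrinsics, pixels), "k1" (the pictures are not rectified: a ray, as slopes to the right and down, at radius r is drawn at 1 + k1 r^2 times it, then the intrinsics apply), "T" (4x4, takes a point from camera to world coordinates). Camera axes: x right, y up, looking along -z (the intrinsics and any distortion apply to the point x, -y, -z); pixel columns grow to the right and rows downward; lengths in m; the calibration is good to about 2 mm. A picture is of the moment at which its call begins.
- r.hand_in(): hands the job in, once; it reports no verdict.
The state is a dict: "clock": time; "joints": joint angles; "qvel": joint speeds; "tau": joint torques, N m; "tcp_pos": TCP position; "orientation": TCP orientation; "contact_force": force on the tool from outside, world axes, zero at the start; "moment": the same for the moment, N m; "grip_width": finger opening in m.
Only numpy, scipy, OpenCV 4.12 (cv2) and the standard library are available. Lean on these libraries where they do the work, as an engineer would, in place of code of your own. Each camera call takes 0.05 s, during which the arm holds its last target.

## Working session

There is one attempt and no reset: what is moved stays moved. The work goes in short steps, Python scripts to look and compute and a tool call to move; the robot and the scene stay as the last step left them, time stands still between calls to the robot, and variables do not carry over. Pictures are saved under pics/ and viewed, and the job is handed in when it is done.

Besides the shell and the picture viewer there is one more tool, called after ">>>" by a JSON object that holds its "fn" and its "kwargs". play_rows: Moves the arm, as the interface text tells. Its arguments: {"type":"object","properties":{"increments":{"type":"array","items":{"type":"array","items":{"type":"number"}}},"force":{"type":"number"}},"required":["increments"]}

```bash
mkdir -p pics
python3 - <<'E'
from bench import r, grab_frame
import cv2,pickle
o=r.get_obs(); print(o)
for n in ["side","top","wrist"]:
    f=grab_frame(n); cv2.imwrite(f"pics/{n}0.png",f["color"]); pickle.dump(f,open(f"{n}0.pkl","wb"))
    print(n,f["K"].tolist(),f["k1"],f["T"].round(3).tolist())
E
```

```text
{'clock': 0.0, 'joints': array([ 1.02888395,  0.47778333,  0.02229272,  1.55647533, -0.01151597,
        1.10930002, -0.08310358]), 'qvel': array([-4.59002288e-04, -5.27938830e-04,  3.60633154e-05,  3.59478302e-04,
       -1.18691219e-03, -7.31538312e-04, -9.05018181e-04]), 'tau': array([ 6.65163716e-04, -5.96447539e+01,  1.60798028e+00, -2.81196767e+01,
        1.23563441e-02,  9.27410438e-03, -2.57534555e-05]), 'tcp_pos': array([ 0.28348597, -0.61191681,  0.23032596]), 'orientation': array([-3.06623080e+00, -6.75799190e-01,  7.75020645e-04]), 'contact_force': array([-0.32651505, -0.40619401,  0.10767183]), 'moment': array([-0.03918588,  0.03481377,  0.01460575]), 'grip_width': 0.08560687177814773}
side [[364.72119160419277, 0.0, 257.62275521806737], [0.0, 364.72119160419277, 197.95993239046078], [0.0, 0.0, 1.0]] -0.10594285903912486 [[-0.798, 0.491, -0.348, -0.0], [-0.602, -0.664, 0.444, 0.612], [-0.013, 0.564, 0.825, 1.25], [0.0, 0.0, 0.0, 1.0]]
top [[348.3897655031951, 0.0, 252.674984983432], [0.0, 348.3897655031951, 199.80551942392316], [0.0, 0.0, 1.0]] -0.017676512854657486 [[0.003, 0.987, -0.161, 0.319], [-1.0, -0.002, -0.029, -0.033], [-0.029, 0.161, 0.986, 1.117], [0.0, 0.0, 0.0, 1.0]]
wrist [[323.49034102817865, 0.0, 253.23261212438786], [0.0, 323.49034102817865, 191.71009084431012], [0.0, 0.0, 1.0]] 0.01614696442123489 [[0.419, 0.87, 0.26, 0.351], [-0.908, 0.402, 0.119, -0.582], [-0.001, -0.286, 0.958, 0.373], [0.0, 0.0, 0.0, 1.0]]
```

View pics/side0.png

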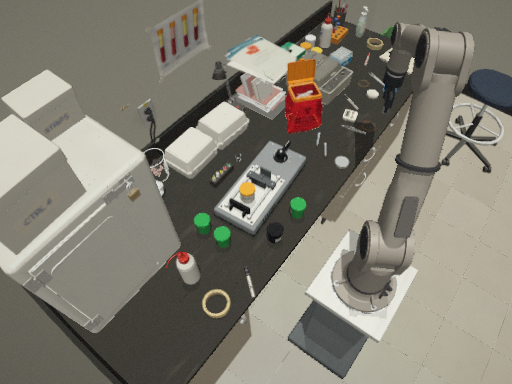

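View pics/top0.png

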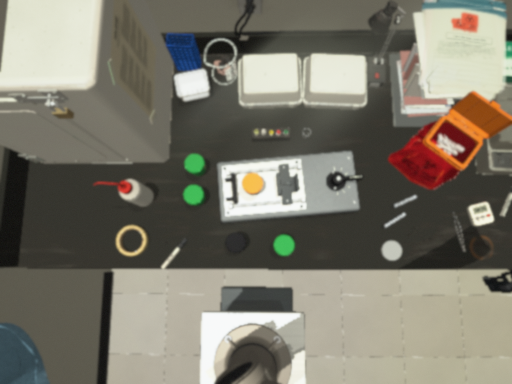

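Run:
```python
import cv2
a=cv2.imread("pics/top0.png")[140:230,205:375]; cv2.imwrite("pics/topz.png",cv2.resize(a,None,fx=4.6,fy=4.6,interpolation=cv2.INTER_CUBIC))
a=cv2.imread("pics/side0.png")[130:240,205:320]; cv2.imwrite("pics/sidez.png",cv2.resize(a,None,fx=5,fy=5,interpolation=cv2.INTER_CUBIC))
```

```text
(no output)
```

View pics/topz.png

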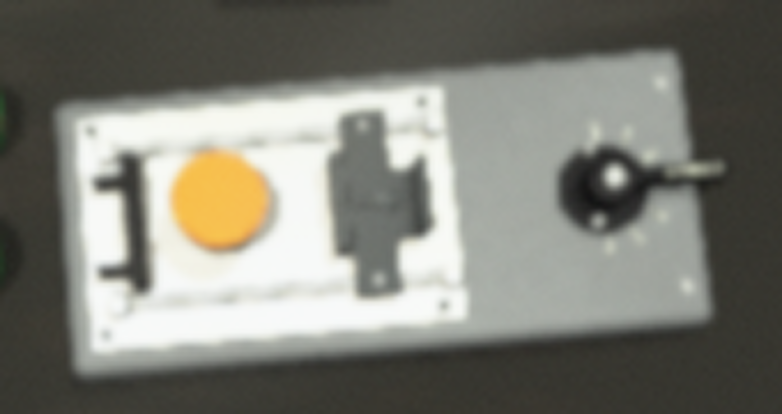

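View pics/sidez.png

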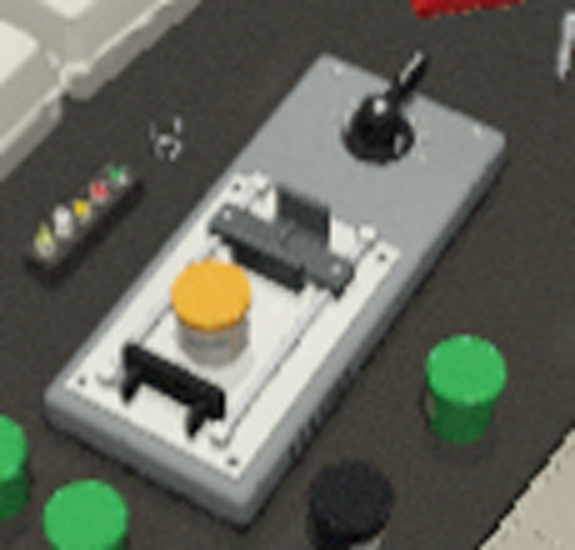

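View pics/wrist0.png

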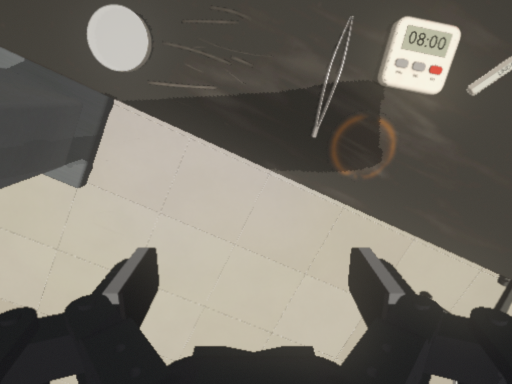

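```bash
cat > h.py <<'E'
import numpy as np,cv2
def rays(f,uv):
    K=f["K"];d=np.array([f["k1"],0,0,0,0.])
    uv=np.atleast_2d(np.array(uv,float))
    p=cv2.undistortPoints(uv.reshape(-1,1,2),K,d).reshape(-1,2)
    return np.c_[p[:,0],-p[:,1],-np.ones(len(p))]
def onplane(f,uv,z):
    d=rays(f,uv)@f["T"][:3,:3].T; o=f["T"][:3,3]
    return o+d*((z-o[2])/d[:,2])[:,None]
def cloud(f):
    h,w=f["depth"].shape; u,v=np.meshgrid(np.arange(w),np.arange(h))
    uv=np.c_[u.ravel(),v.ravel()]; r=rays(f,uv)*f["depth"].ravel()[:,None]
    return (r@f["T"][:3,:3].T+f["T"][:3,3]).reshape(h,w,3)
def proj(f,P):
    P=np.atleast_2d(P); c=(P-f["T"][:3,3])@f["T"][:3,:3]
    x=c[:,0]/-c[:,2]; y=-c[:,1]/-c[:,2]; s=1+f["k1"]*(x*x+y*y)
    return np.c_[x*s*f["K"][0,0]+f["K"][0,2],y*s*f["K"][1,1]+f["K"][1,2]]
E
python3 - <<'E'
import pickle; from h import *
f=pickle.load(open("top0.pkl","rb")); C=cloud(f); g=f["color"]
for uv in [(300,245),(240,210),(330,160),(253,183),(205,300)]: print(uv,C[uv[1],uv[0]].round(3))
roi=np.zeros(g.shape[:2],bool); roi[140:230,210:370]=1
m=(roi&(C[...,2]>0.035)&(g.max(2)>90)).astype(np.uint8)
m=cv2.morphologyEx(m,cv2.MORPH_CLOSE,np.ones((25,25)))
c=max(cv2.findContours(m,0,1)[0],key=cv2.contourArea)
(cx,cy),wh,a=cv2.minAreaRect(c); print((cx,cy),wh,a)
P=onplane(f,c.reshape(-1,2).astype(float),0.056)[:,:2].astype(np.float32)
R=cv2.minAreaRect(P); print("world rect",R); print(cv2.boxPoints(R))
z=np.array([[60,105],[678,52],[710,318],[78,375]])/4.6+[205,140]; print(onplane(f,z-0.5,0.056).round(4))
hsv=cv2.cvtColor(g,cv2.COLOR_BGR2HSV)
mm=(cv2.inRange(hsv,(8,120,120),(25,255,255))>0)&roi; v,u=np.nonzero(mm)
print("lid px",u.mean(),v.mean(),onplane(f,[(u.mean(),v.mean())],0.062+0.071)); 
# hub cap & lever line in zoom
z=np.array([[614,177],[720,168],[680,173]])/4.6+[205,140]-.5; print(onplane(f,z,0.096).round(4))
E
```

```text
(300, 245) [ 0.356 -0.15   0.005]
(240, 210) [0.46  0.037 0.062]
(330, 160) [ 0.618 -0.243  0.054]
(253, 183) [ 0.529 -0.004  0.13 ]
(205, 300) [ 0.093  0.272 -0.762]
(289.6741027832031, 185.60557556152344) (60.24019241333008, 143.96124267578125) 84.9759292602539
world rect ((0.5378080606460571, -0.11611047387123108), (0.19005930423736572, 0.4452487528324127), 5.017332077026367)
[[ 0.42367244  0.09734985]
 [ 0.46261263 -0.3461928 ]
 [ 0.6519437  -0.3295708 ]
 [ 0.6130035   0.11397186]]
[[ 0.6121  0.11    0.056 ]
 [ 0.6473 -0.3121  0.056 ]
 [ 0.4642 -0.3253  0.056 ]
 [ 0.4264  0.0944  0.056 ]]
lid px 252.23839009287926 183.09287925696594 [[ 0.52841774 -0.00200985  0.133     ]]
[[ 0.5511 -0.2566  0.096 ]
 [ 0.5568 -0.3253  0.096 ]
 [ 0.5536 -0.2993  0.096 ]]
```

```bash
cat >> h.py <<'E'
YAW=np.deg2rad(5.0); C0=np.array([0.5375,-0.108])
def s2w(x,y): c,s=np.cos(YAW),np.sin(YAW); return C0+np.array([c*x-s*y,s*x+c*y])
def w2s(P):
    c,s=np.cos(YAW),np.sin(YAW); d=np.asarray(P)[...,:2]-C0
    return np.stack([c*d[...,0]+s*d[...,1],-s*d[...,0]+c*d[...,1]],-1)
E
python3 - <<'E'
import pickle; from h import *
for n in ["top","side"]:
    f=pickle.load(open(n+"0.pkl","rb")); C=cloud(f); S=w2s(C); z=C[...,2]
    def st(name,m): print(n,name,m.sum(),S[m].min(0).round(3),S[m].max(0).round(3),S[m].mean(0).round(3),z[m].max().round(3))
    inb=(abs(S[...,0])<.11)&(abs(S[...,1])<.23)
    st("box",inb&(abs(z-.056)<.008))
    st("tab+",inb&(z>.1)&(abs(S[...,1]+.0)<.065))
    st("tab",inb&(z>.085)&(S[...,1]<0)&(S[...,1]>-.08))
    st("carr",inb&(z>.08)&(S[...,1]<.06)&(S[...,1]>-.08))
    st("fence",inb&(z>.085)&(S[...,1]>.15))
    st("sel",inb&(z>.075)&(S[...,1]<-.1))
    st("hub",inb&(z>.1)&(S[...,1]<-.1))
    img=f["color"].copy()
    img=cv2.resize(img,None,fx=4,fy=4)
    pts=[(-.095,-.215,.056),(.095,-.215,.056),(.095,.215,.056),(-.095,.215,.056),(0,-.15,.096),(0,-.226,.096),(-.045,.158,.102),(.045,.158,.102),(0,.106,.133)]
    for p in pts:
        q=proj(f,np.r_[s2w(*p[:2]),p[2]])[0]*4+2; cv2.circle(img,tuple(int(a) for a in q),3,(0,0,255),-1)
    img=img[560:920,820:1500] if n=="top" else img[520:960,820:1280]
    cv2.imwrite(f"pics/{n}chk.png",img)
E
```

```text
top box 6016 [-0.093 -0.215] [0.097 0.215] [-0.004 -0.016] 0.064
top tab+ 119 [-0.031 -0.029] [0.033 0.034] [0.002 0.007] 0.113
top tab 88 [-0.057 -0.029] [ 0.057 -0.   ] [ 0.001 -0.017] 0.113
top carr 545 [-0.061 -0.045] [0.065 0.034] [0.    0.007] 0.113
top fence 161 [-0.043  0.158] [0.047 0.191] [0.    0.167] 0.105
top sel 219 [-0.025 -0.225] [ 0.028 -0.132] [ 0.    -0.169] 0.101
top hub 2 [-0.001 -0.22 ] [ 0.006 -0.146] [ 0.003 -0.183] 0.101
side box 2335 [-0.095 -0.213] [0.098 0.216] [-0.009 -0.   ] 0.064
side tab+ 74 [-0.029 -0.031] [0.036 0.035] [0.004 0.004] 0.113
side tab 87 [-0.053 -0.037] [ 0.065 -0.001] [ 0.004 -0.018] 0.113
side carr 322 [-0.059 -0.047] [0.065 0.04 ] [0.001 0.004] 0.113
side fence 136 [-0.042  0.156] [0.047 0.19 ] [0.001 0.168] 0.109
side sel 105 [-0.022 -0.225] [ 0.026 -0.13 ] [-0.001 -0.164] 0.105
side hub 5 [-0.006 -0.193] [ 0.005 -0.139] [-0.001 -0.157] 0.105
```

View pics/topchk.png

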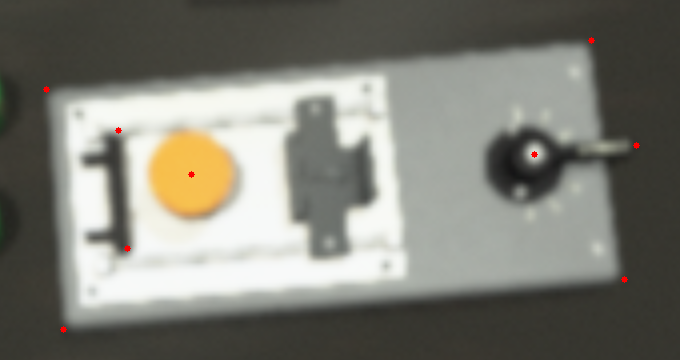

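View pics/sidechk.png

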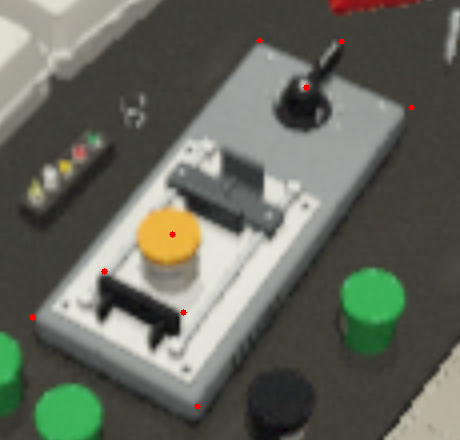

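```bash
cat >> h.py <<'E'
from scipy.spatial.transform import Rotation as Ro
def goal(r,xs,ys,z,toolyaw,quiet=False):
    """toolyaw: world yaw of tool x axis (tool down). print delta in current tool axes"""
    o=r.get_obs(); R=Ro.from_rotvec(o["orientation"]); p=o["tcp_pos"]
    t=np.r_[s2w(xs,ys),z]; x=np.array([np.cos(toolyaw),np.sin(toolyaw),0]); zz=np.array([0,0,-1.]); y=np.cross(zz,x)
    G=Ro.from_matrix(np.c_[x,y,zz])
    print("tool d mm",(R.inv().apply(t-p)*1e3).round(1),"rot",(R.inv()*G).as_rotvec().round(4))
def show(r):
    o=r.get_obs(); R=Ro.from_rotvec(o["orientation"]).as_matrix()
    print("t",round(o["clock"],2),"shk",(w2s(o["tcp_pos"])*1e3).round(1),"z",(o["tcp_pos"][2]*1e3).round(1),"yaw",np.arctan2(R[1,0],R[0,0]).round(4),"F",o["contact_force"].round(1),"grip",round(o["grip_width"],4),"q",o["joints"].round(2))
E
python3 - <<'E'
from h import *; from bench import r
show(r); goal(r,0,-.065,.2,YAW)
E
```

```text
t 0.15 shk [-296.9 -480. ] z 230.6 yaw 0.4338 F [-0.2 -0.2 -0.1] grip 0.0853 q [ 1.03  0.48  0.02  1.56 -0.01  1.11 -0.08]
tool d mm [ 420.2 -289.5   30.9] rot [-1.300e-03  3.000e-04  3.465e-01]
```

>>> {"fn": "play_rows", "kwargs": {"increments": [[40, -28, 0, 0, 0, 0, 255], [40, -28, 0, 0, 0, 0, 255], [40, -28, 0, 0, 0, 0, 255], [40, -28, 0, 0, 0, 0, 255], [40, -28, 0, 0, 0, 0, 255]]}}

```text
clock: 0.65
tcp_pos: [0.4029, -0.4025, 0.2277]
orientation: [-3.073, -0.651, 0.009]
contact_force: [1.6, 0.4, 0.5]
grip_width: 0.0124
```

```bash
python3 -c "
from h import *; from bench import r
show(r); goal(r,0,-.065,.2,YAW)"
```

```text
t 0.65 shk [-159.7 -281.6] z 227.7 yaw 0.4177 F [1.6 0.4 0.5] grip 0.0124 q [ 0.72  0.31 -0.06  1.81  0.03  1.02 -0.5 ]
tool d mm [ 221.5 -153.    26.6] rot [-0.0004  0.0058  0.3304]
```

>>> {"fn": "play_rows", "kwargs": {"increments": [[40, -28, 4, 0, 0, 0.06, 255], [40, -25, 4, 0, 0, 0.06, 255], [40, -22, 4, 0, 0, 0.06, 255], [40, -20, 4, 0, 0, 0.06, 255], [40, -20, 4, 0, 0, 0.06, 255]]}}

```text
clock: 1.15
tcp_pos: [0.5616, -0.2265, 0.2067]
orientation: [3.136, 0.169, -0.009]
contact_force: [1.1, -0.7, 0.0]
grip_width: 0.0002
```

```bash
python3 -c "
from h import *; from bench import r
show(r); goal(r,0,-.065,.17,YAW)"
```

```text
t 1.15 shk [  13.6 -120.1] z 206.7 yaw 0.1074 F [ 1.1 -0.7  0. ] grip 0.0002 q [ 0.35  0.39 -0.09  1.74  0.05  1.01 -1.22]
tool d mm [-12.3 -55.4  36.7] rot [0.0007 0.0061 0.0201]
```

>>> {"fn": "play_rows", "kwargs": {"increments": [[-6, -28, 18, 0, 0.003, 0.01, 255], [-6, -28, 18, 0, 0.003, 0.01, 255], [0, 0, 0, 0, 0, 0, 255]]}}

```text
clock: 1.45
tcp_pos: [0.5491, -0.1618, 0.1684]
orientation: [-3.135, -0.151, -0.004]
contact_force: [0.6, 0.7, 0.2]
grip_width: -0.0001
```

```bash
python3 -c "
from h import *; from bench import r
import cv2
show(r); goal(r,0,-.065,.085,YAW)
for n in ['wrist','side']: cv2.imwrite('pics/%s1.png'%n,grab_frame(n)['color']) if 0 else None
from bench import grab_frame
f=grab_frame('wrist'); cv2.imwrite('pics/wrist1.png',f['color'])
"
```

```text
t 1.45 shk [  6.9 -54.6] z 168.4 yaw 0.0965 F [0.6 0.7 0.2] grip -0.0001 q [ 0.27  0.38 -0.12  1.86  0.05  0.9  -1.34]
tool d mm [-7.2 10.5 83.3] rot [-0.0027 -0.0029  0.0092]
```

View pics/wrist1.png

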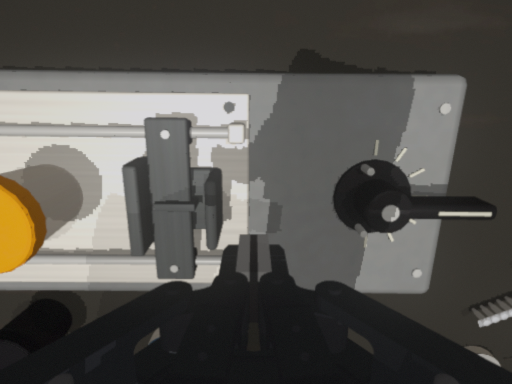

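>>> {"fn": "play_rows", "kwargs": {"increments": [[-4, 8, 28, 0, 0, 0.009, 255], [-3, 5, 28, 0, 0, 0, 255], [0, 0, 26, 0, 0, 0, 255], [0, 0, 0, 0, 0, 0, 255]]}}

```text
clock: 1.9
tcp_pos: [0.547, -0.1833, 0.0881]
orientation: [3.136, 0.129, 0.016]
contact_force: [-0.4, 0.5, 0.7]
grip_width: 0.0001
```

```bash
python3 -c "
from h import *; from bench import r
show(r); goal(r,0,-.065,.085,YAW)
"
```

```text
t 1.9 shk [  2.9 -75.8] z 88.1 yaw 0.0822 F [-0.4  0.5  0.7] grip 0.0001 q [ 0.29  0.49 -0.1   1.92  0.07  0.73 -1.34]
tool d mm [ -3.  -10.8   3. ] rot [ 0.0037 -0.0101 -0.0051]
```

>>> {"fn": "play_rows", "kwargs": {"increments": [[-2, -10, 1, 0.003, -0.01, 0, 255], [0, -10, 1, 0, 0, 0, 255], [0, -10, 0, 0, 0, 0, 255], [0, -10, 0, 0, 0, 0, 255], [0, -10, 0, 0, 0, 0, 255]]}}

```text
clock: 2.4
tcp_pos: [0.5431, -0.134, 0.0906]
orientation: [3.135, 0.122, 0.009]
contact_force: [0.0, -1.6, -1.9]
grip_width: -0.0001
```

```bash
python3 -c "
from h import *; from bench import r
show(r); goal(r,0,.024,.085,YAW)
"
```

```text
t 2.4 shk [  3.3 -26.4] z 90.6 yaw 0.0779 F [ 0.  -1.6 -1.9] grip -0.0001 q [ 0.21  0.46 -0.11  1.95  0.08  0.72 -1.43]
tool d mm [ -3.8 -50.4   5.4] rot [ 0.0046 -0.0052 -0.0094]
```

>>> {"fn": "play_rows", "kwargs": {"increments": [[-1, -8, 2, 0.002, -0.004, -0.005, 255], [-1, -8, 2, 0, 0, -0.004, 255], [-1, -8, 1, 0, 0, 0, 255], [0, -8, 1, 0, 0, 0, 255], [0, 0, 0, 0, 0, 0, 255]]}}

```text
clock: 2.9
tcp_pos: [0.5393, -0.0981, 0.0863]
orientation: [3.135, 0.142, 0.01]
contact_force: [-0.5, -0.7, 0.6]
grip_width: 0.0003
```

```bash
python3 -c "
from h import *; from bench import r,grab_frame
show(r); goal(r,0,.024,.085,YAW)
import cv2,pickle
f=grab_frame('top'); a=f['color'][140:230,205:375]; cv2.imwrite('pics/top2.png',cv2.resize(a,None,fx=4.6,fy=4.6))
hsv=cv2.cvtColor(f['color'],cv2.COLOR_BGR2HSV); m=cv2.inRange(hsv,(8,120,120),(25,255,255))>0; m[:140]=0;m[230:]=0;m[:,:205]=0;m[:,300:]=0
v,u=np.nonzero(m); print('cup',w2s(onplane(f,[(u.mean(),v.mean())],.133)[0]),len(u))
"
```

```text
t 2.9 shk [2.7 9.7] z 86.3 yaw 0.0902 F [-0.5 -0.7  0.6] grip 0.0003 q [ 0.16  0.46 -0.12  1.98  0.08  0.7  -1.49]
tool d mm [ -2.6 -14.3   1.3] rot [ 0.0036 -0.0063  0.003 ]
cup [0.00025173 0.11337265] 338
```

View pics/top2.png

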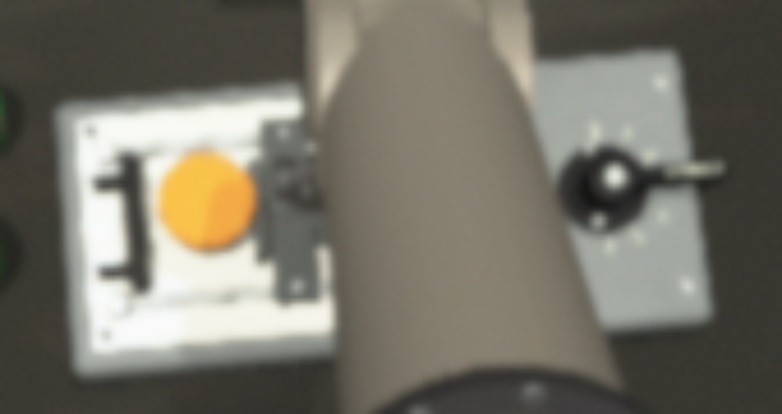

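>>> {"fn": "play_rows", "kwargs": {"increments": [[-1, -5, 1, 0.002, -0.004, 0, 255], [-1, -5, 0, 0, 0, 0, 255], [0, -4, 0, 0, 0, 0, 255], [0, -3, 0, 0, 0, 0, 255]]}}

```text
clock: 3.35
tcp_pos: [0.5364, -0.0828, 0.0852]
orientation: [3.136, 0.137, 0.005]
contact_force: [1.9, -10.2, 2.4]
grip_width: 0.0003
```

```bash
cat > cup.py <<'E'
from h import *; from bench import r,grab_frame
show(r)
f=grab_frame('top')
hsv=cv2.cvtColor(f['color'],cv2.COLOR_BGR2HSV); m=cv2.inRange(hsv,(8,120,120),(25,255,255))>0; m[:140]=0;m[230:]=0;m[:,:205]=0;m[:,300:]=0
v,u=np.nonzero(m); print('cup',w2s(onplane(f,[(u.mean(),v.mean())],.133)[0]),len(u))
import sys
a=f['color'][140:230,205:375]; cv2.imwrite('pics/top_%s.png'%sys.argv[1],cv2.resize(a,None,fx=4.6,fy=4.6))
f=grab_frame('side'); a=f['color'][130:240,205:320]; cv2.imwrite('pics/side_%s.png'%sys.argv[1],cv2.resize(a,None,fx=5,fy=5))
E
python3 cup.py a
```

```text
t 3.35 shk [ 1.1 25.2] z 85.2 yaw 0.0872 F [  1.9 -10.2   2.4] grip 0.0003 q [ 0.13  0.45 -0.12  1.99  0.08  0.7  -1.52]
cup [0.0001641  0.13067152] 369
```

>>> {"fn": "play_rows", "kwargs": {"increments": [[0, -2, 0, 0, 0, 0, 255], [0, -2, 0, 0, 0, 0, 255], [0, -2, 0, 0, 0, 0, 255]]}}

```text
clock: 3.75
tcp_pos: [0.5363, -0.083, 0.0854]
orientation: [3.129, 0.129, 0.008]
contact_force: [2.9, -7.1, -1.0]
grip_width: 0.0002
```

```bash
python3 cup.py b
```

```text
t 3.75 shk [ 1. 25.] z 85.4 yaw 0.0823 F [ 2.9 -7.1 -1. ] grip 0.0002 q [ 0.12  0.45 -0.11  1.99  0.09  0.7  -1.54]
cup [0.0001641  0.13067152] 369
```

View pics/side_b.png

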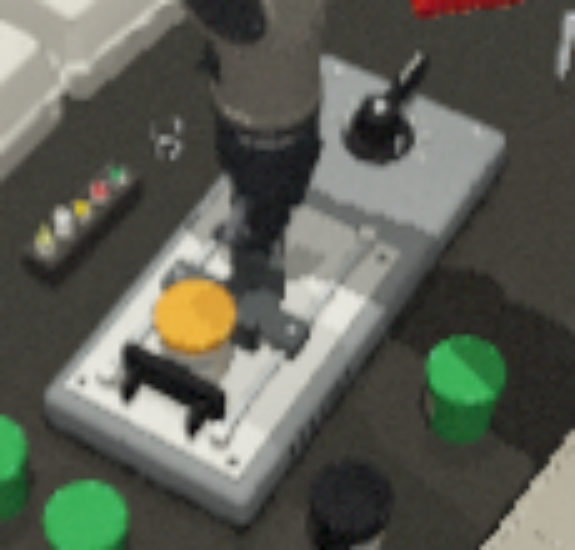

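>>> {"fn": "play_rows", "kwargs": {"increments": [[0, 15, 0, 0, 0, 0, 255], [0, 15, -20, 0, 0, 0, 255], [0, 0, -45, 0, 0, 0, 220], [0, 0, -45, 0, 0, -0.14, 190], [0, 30, -10, 0, 0, -0.14, 190]]}}

```text
clock: 4.35
tcp_pos: [0.5406, -0.1376, 0.2054]
orientation: [3.085, 0.589, -0.014]
contact_force: [0.9, 0.4, 0.9]
grip_width: 0.0218
```

```bash
python3 -c "
from h import *; from bench import r
show(r); goal(r,0,-.208,.18,YAW+np.pi/2)
"; python3 cup.py c
```

```text
t 4.35 shk [  0.5 -29.8] z 205.4 yaw 0.3776 F [0.9 0.4 0.9] grip 0.0218 q [ 0.27  0.32 -0.17  1.85  0.07  0.98 -1.12]
tool d mm [-51.3 170.6  25.7] rot [-0.0065  0.0072 -1.2804]
t 4.35 shk [  0.5 -29.8] z 205.4 yaw 0.3776 F [0.9 0.4 0.9] grip 0.0218 q [ 0.27  0.32 -0.17  1.85  0.07  0.98 -1.12]
cup [0.00015032 0.13059498] 368
```

>>> {"fn": "play_rows", "kwargs": {"increments": [[-8, 20, 0, 0, 0, -0.145, 190], [-11, 18, 0, 0, 0, -0.145, 190], [-13, 16, 0, 0, 0, -0.145, 190], [-15, 14, 0, 0, 0, -0.145, 190], [-17, 12, 0, 0, 0, -0.145, 190]]}}

```text
clock: 4.95
tcp_pos: [0.5348, -0.2478, 0.1996]
orientation: [-2.656, -1.655, 0.023]
contact_force: [0.5, -0.9, 1.0]
grip_width: 0.0217
```

```bash
python3 -c "
from h import *; from bench import r
show(r); goal(r,0,-.208,.18,YAW+np.pi/2)
"
```

```text
t 4.95 shk [ -14.9 -139.1] z 199.6 yaw 1.1146 F [ 0.5 -0.9  1. ] grip 0.0217 q [ 0.53  0.39 -0.26  1.77  0.12  1.01 -0.23]
tool d mm [-51.2  48.7  19.1] rot [-0.019   0.0011 -0.5435]
```

>>> {"fn": "play_rows", "kwargs": {"increments": [[-13, 10, 0, -0.005, 0, -0.14, 190], [-13, 6, 0, -0.005, 0, -0.14, 190], [-14, 4, 0, -0.005, 0, -0.14, 190], [-15, 2, 0, 0, 0, -0.1, 190], [0, 0, 0, 0, 0, 0, 190]]}}

```text
clock: 5.45
tcp_pos: [0.5376, -0.3108, 0.1929]
orientation: [-2.123, -2.294, 0.007]
contact_force: [-1.7, -0.6, -0.4]
grip_width: 0.0217
```

```bash
python3 -c "
from h import *; from bench import r,grab_frame
show(r); goal(r,0,-.208,.16,YAW+np.pi/2)
f=grab_frame('wrist'); cv2.imwrite('pics/wrist3.png',f['color'])
"
```

```text
t 5.45 shk [ -17.6 -202.1] z 192.9 yaw 1.6483 F [-1.7 -0.6 -0.4] grip 0.0217 q [ 0.68  0.46 -0.34  1.7   0.17  1.03  0.36]
tool d mm [-6.  18.1 32.6] rot [-0.0142 -0.0085 -0.0097]
```

View pics/wrist3.png

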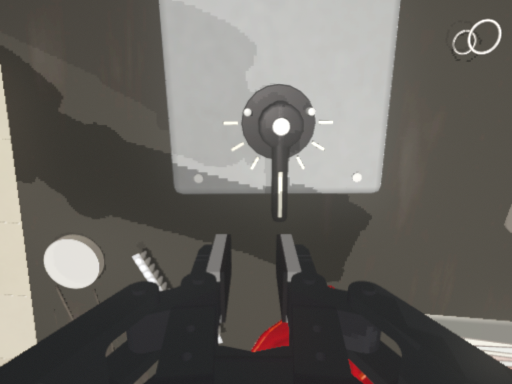

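>>> {"fn": "play_rows", "kwargs": {"increments": [[-3, 9, 10, -0.007, -0.004, -0.005, 190], [-3, 9, 10, -0.007, -0.004, -0.005, 190], [0, 0, 0, 0, 0, 0, 190]]}}

```text
clock: 5.8
tcp_pos: [0.5572, -0.3102, 0.1698]
orientation: [-2.124, -2.31, -0.004]
contact_force: [0.2, 0.4, 0.0]
grip_width: 0.0218
```

```bash
python3 -c "
from h import *; from bench import r,grab_frame
show(r); goal(r,0,-.208,.078,YAW+np.pi/2)
f=grab_frame('wrist'); cv2.imwrite('pics/wrist4.png',f['color'])
g=cv2.cvtColor(f['color'],cv2.COLOR_BGR2GRAY); C=cloud(f); S=w2s(C); z=C[...,2]
m=(z>.088)&(z<.104)&(abs(S[...,0])<.03)&(S[...,1]<-.172)&(S[...,1]>-.24)
print(m.sum(),S[m].min(0),S[m].max(0),S[m].mean(0))
P=S[m].astype(np.float32); print(cv2.fitLine(P,2,0,.01,.01).ravel())
"
```

```text
t 5.8 shk [   2.  -203.2] z 169.8 yaw 1.6546 F [0.2 0.4 0. ] grip 0.0218 q [ 0.66  0.5  -0.34  1.69  0.19  0.99  0.34]
tool d mm [-5.2 -1.9 91.8] rot [-0.0004 -0.0038 -0.0035]
1212 [-0.00335242 -0.22554385] [ 0.00839214 -0.17200274] [ 0.0026567  -0.19758762]
[ 0.00565259  0.999984    0.0026567  -0.19758762]
```

View pics/wrist4.png

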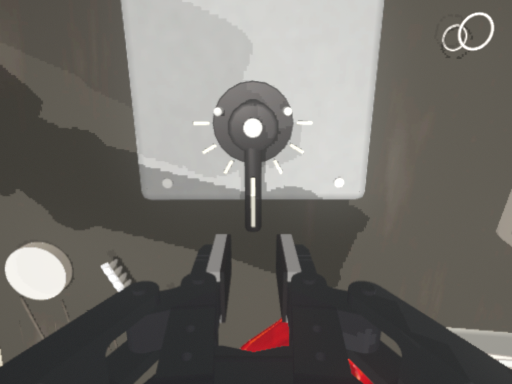

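>>> {"fn": "play_rows", "kwargs": {"increments": [[-2, 0, 20, 0, -0.002, 0, 190], [-2, 0, 20, 0, -0.002, 0, 190], [-1, 0, 16, 0, 0, 0, 190], [0, 0, 0, 0, 0, 0, 190]]}}

```text
clock: 6.25
tcp_pos: [0.559, -0.3129, 0.1133]
orientation: [2.124, 2.313, 0.0]
contact_force: [-0.4, 0.8, 0.9]
grip_width: 0.0219
```

```bash
python3 -c "
from h import *; from bench import r,grab_frame
show(r); goal(r,0.002,-.208,.078,YAW+np.pi/2)
f=grab_frame('wrist'); cv2.imwrite('pics/wrist5.png',f['color'])
"
```

```text
t 6.25 shk [   3.6 -205.9] z 113.3 yaw 1.6559 F [-0.4  0.8  0.9] grip 0.0219 q [ 0.65  0.57 -0.32  1.72  0.22  0.89  0.32]
tool d mm [-2.  -1.6 35.3] rot [ 0.0008  0.0006 -0.0021]
```

View pics/wrist5.png

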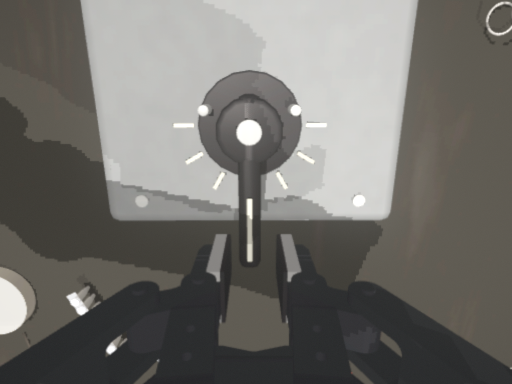

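>>> {"fn": "play_rows", "kwargs": {"increments": [[-1, -2, 12, 0, 0, 0, 190], [-1, -1, 12, 0, 0, 0, 190], [0, 0, 11, 0, 0, 0, 190], [0, 0, 0, 0, 0, 0, 190]]}}

```text
clock: 6.7
tcp_pos: [0.5582, -0.3159, 0.079]
orientation: [2.121, 2.309, 0.003]
contact_force: [-0.0, 0.0, -0.1]
grip_width: 0.0222
```

```bash
python3 -c "
from h import *; from bench import r,grab_frame
show(r); goal(r,0.00,-.208,.078,YAW+np.pi/2)
f=grab_frame('wrist'); cv2.imwrite('pics/wrist6.png',f['color'])
"
```

```text
t 6.7 shk [   2.5 -209. ] z 79.0 yaw 1.6557 F [-0.   0.  -0.1] grip 0.0222 q [ 0.64  0.61 -0.31  1.75  0.24  0.82  0.3 ]
tool d mm [ 1.  -2.5  1. ] rot [ 0.0055  0.0032 -0.0024]
```

View pics/wrist6.png

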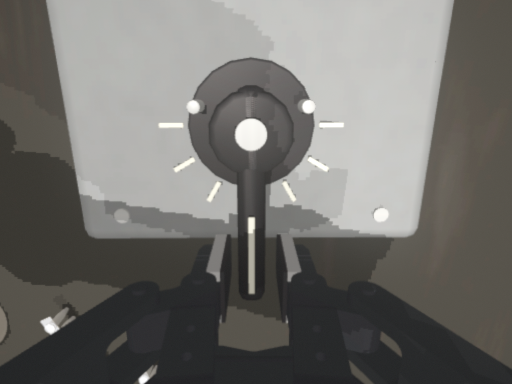

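>>> {"fn": "play_rows", "kwargs": {"increments": [[0.5, 7.5, 0, 0, 0, -0.13, 190], [0.5, 7.5, 0, 0, 0, -0.13, 190], [0.5, 7.5, 0, 0, 0, -0.13, 190], [0.5, 7.5, 0, 0, 0, -0.13, 190]]}}

```text
clock: 7.15
tcp_pos: [0.5854, -0.307, 0.0806]
orientation: [1.435, 2.789, -0.004]
contact_force: [-0.2, -0.5, 0.1]
grip_width: 0.0217
```

```bash
cat >> h.py <<'E'
def arc(r,a,R=.058,z=.078):
    o=r.get_obs(); s=w2s(o["tcp_pos"])-[0,-.15]; M=Ro.from_rotvec(o["orientation"]).as_matrix()
    aw=np.arctan2(-s[1],s[0]); at=(YAW+np.pi-np.arctan2(M[1,0],M[0,0])+np.pi)%(2*np.pi)-np.pi
    show(r); print("pos angle",aw.round(3),"R",np.hypot(*s).round(4),"tool angle",at.round(3))
    goal(r,R*np.cos(a),-.15-R*np.sin(a),z,YAW-a+np.pi)
E
python3 -c "
from h import *; from bench import r
arc(r,1.0)"
```

```text
t 7.15 shk [  30.4 -202.4] z 80.6 yaw 2.191 F [-0.2 -0.5  0.1] grip 0.0217 q [ 0.69  0.65 -0.44  1.69  0.35  0.87  0.73]
pos angle 1.046 R 0.0606 tool angle 1.038
tool d mm [2.6 2.7 2.6] rot [-0.0002  0.0056 -0.0378]
```

>>> {"fn": "play_rows", "kwargs": {"increments": [[1, 7.5, 1, 0, 0.003, -0.13, 190], [1, 7.5, 1, 0, 0.003, -0.13, 190], [0.5, 7.5, 0, 0, 0, -0.13, 190], [0.5, 7.5, 0, 0, 0, -0.13, 190]]}}

```text
clock: 7.55
tcp_pos: [0.6046, -0.2854, 0.0806]
orientation: [0.642, 3.074, -0.006]
contact_force: [0.7, 0.1, -1.0]
grip_width: 0.022
```

```bash
python3 -c "
from h import *; from bench import r
arc(r,.5)"
```

```text
t 7.55 shk [  51.4 -182.6] z 80.6 yaw 2.7301 F [ 0.7  0.1 -1. ] grip 0.022 q [ 0.73  0.69 -0.56  1.66  0.45  0.92  1.16]
pos angle 0.565 R 0.0608 tool angle 0.499
tool d mm [2.7 4.  2.6] rot [-0.0034  0.0017  0.0013]
```

>>> {"fn": "play_rows", "kwargs": {"increments": [[1, 9, 1, 0, 0, -0.12, 190], [1, 8, 1, 0, 0, -0.12, 190], [1, 8, 0, 0, 0, -0.12, 190], [0.5, 8, 0, 0, 0, -0.12, 190], [0.5, 6, 0, 0, 0, -0.05, 190]]}}

```text
clock: 8.05
tcp_pos: [0.6102, -0.2491, 0.0814]
orientation: [-0.219, 3.129, -0.014]
contact_force: [-0.8, 0.9, 0.5]
grip_width: 0.0218
```

```bash
python3 -c "
from h import *; from bench import r,grab_frame
arc(r,-.05)
f=grab_frame('wrist'); cv2.imwrite('pics/wrist7.png',f['color'])"
```

```text
t 8.05 shk [  60.2 -146.9] z 81.4 yaw -3.0017 F [-0.8  0.9  0.5] grip 0.0218 q [ 0.77  0.71 -0.69  1.68  0.55  0.94  1.58]
pos angle -0.051 R 0.0602 tool angle -0.053
tool d mm [ 2.2 -0.   3.4] rot [-0.0093  0.004   0.0027]
```

View pics/wrist7.png

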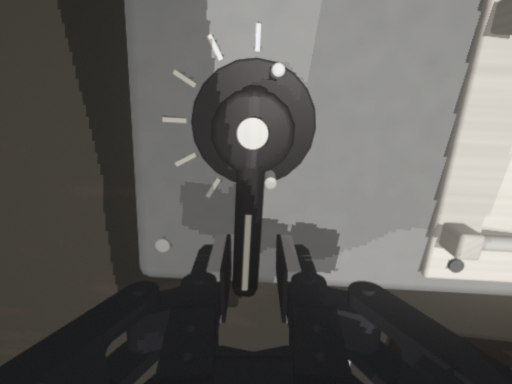

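>>> {"fn": "play_rows", "kwargs": {"increments": [[0, 3, 1, 0, 0, -0.03, 190], [0, 3, 0, 0, 0, -0.02, 190], [0, 2, 0, 0, 0, 0, 190], [0, 1, 0, 0, 0, 0, 190]]}}

```text
clock: 8.5
tcp_pos: [0.6094, -0.2489, 0.0818]
orientation: [-0.289, 3.122, -0.032]
contact_force: [0.1, -1.1, -0.1]
grip_width: 0.0215
```

```bash
python3 -c "
from h import *; from bench import r,grab_frame
arc(r,.3)
f=grab_frame('wrist'); cv2.imwrite('pics/wrist8.png',f['color'])"
```

```text
t 8.5 shk [  59.3 -146.6] z 81.8 yaw -2.9569 F [ 0.1 -1.1 -0.1] grip 0.0215 q [ 0.77  0.71 -0.69  1.69  0.56  0.94  1.6 ]
pos angle -0.057 R 0.0594 tool angle -0.097
tool d mm [  5.9 -20.    4.2] rot [-0.0196  0.0086  0.3974]
```

View pics/wrist8.png

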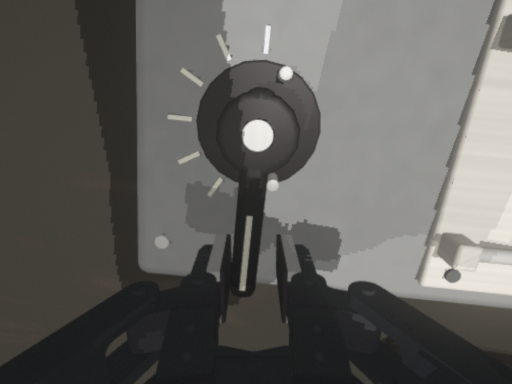

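>>> {"fn": "play_rows", "kwargs": {"increments": [[0, -7.5, 1, -0.01, 0.004, 0.15, 190], [0.5, -7.5, 1, -0.01, 0.004, 0.13, 190], [0.5, -7.5, 1, 0, 0, 0.13, 190], [0.5, -7.5, 0, 0, 0, 0.13, 190]]}}

```text
clock: 8.95
tcp_pos: [0.6083, -0.2716, 0.0796]
orientation: [-0.574, -3.087, -0.014]
contact_force: [-0.3, 0.2, 0.2]
grip_width: 0.0219
```

```bash
python3 -c "
from h import *; from bench import r,grab_frame
arc(r,.8)"
```

```text
t 8.95 shk [  56.3 -169.1] z 79.6 yaw 2.774 F [-0.3  0.2  0.2] grip 0.0219 q [ 0.73  0.7  -0.58  1.66  0.45  0.92  1.19]
pos angle 0.328 R 0.0595 tool angle 0.455
tool d mm [  4.4 -27.2   1.4] rot [ 0.0078 -0.0046  0.3451]
```

>>> {"fn": "play_rows", "kwargs": {"increments": [[1, -9, 0, 0, 0, 0.09, 190], [1, -9, 0, 0, 0, 0.11, 190], [0.5, -8, 0, 0, 0, 0.12, 190], [0.5, -8, 0, 0, 0, 0.13, 190]]}}

```text
clock: 9.35
tcp_pos: [0.5914, -0.2949, 0.08]
orientation: [-1.271, -2.87, -0.024]
contact_force: [0.4, -0.5, -0.1]
grip_width: 0.0217
```

```bash
python3 -c "
from h import *; from bench import r,grab_frame
arc(r,1.3)"
```

```text
t 9.35 shk [  37.4 -190.9] z 80.0 yaw 2.3077 F [ 0.4 -0.5 -0.1] grip 0.0217 q [ 0.71  0.67 -0.48  1.68  0.35  0.89  0.83]
pos angle 0.83 R 0.0554 tool angle 0.921
tool d mm [  1.3 -26.5   1.6] rot [ 0.0114 -0.0107  0.3788]
```

>>> {"fn": "play_rows", "kwargs": {"increments": [[-1, -8, 0, 0.005, -0.005, 0.11, 190], [-1, -8, 0, 0.005, -0.005, 0.12, 190], [0, -8, 0, 0, 0, 0.12, 190], [0, -8, 0, 0, 0, 0.12, 190]]}}

```text
clock: 9.75
tcp_pos: [0.5678, -0.3098, 0.0803]
orientation: [1.928, 2.478, 0.012]
contact_force: [0.8, -0.1, -0.2]
grip_width: 0.0216
```

```bash
python3 -c "
from h import *; from bench import r,grab_frame
arc(r,1.7)
f=grab_frame('wrist'); cv2.imwrite('pics/wrist9.png',f['color'])"
```

```text
t 9.75 shk [  12.6 -203.6] z 80.3 yaw 1.8192 F [ 0.8 -0.1 -0.2] grip 0.0216 q [ 0.66  0.62 -0.36  1.73  0.27  0.84  0.44]
pos angle 1.341 R 0.0551 tool angle 1.41
tool d mm [ -0.6 -20.4   2.1] rot [ 0.0066 -0.0043  0.2903]
```

View pics/wrist9.png

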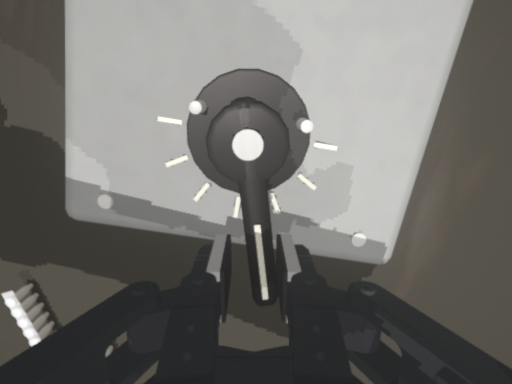

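>>> {"fn": "play_rows", "kwargs": {"increments": [[-1, -8, 0, 0.005, -0.004, 0.1, 190], [-1, -7, 0, 0, 0, 0.12, 190], [-1, -7, 0, 0, 0, 0.12, 190]]}}

```text
clock: 10.1
tcp_pos: [0.5465, -0.3129, 0.0803]
orientation: [-2.33, -2.106, -0.006]
contact_force: [2.0, 2.0, -1.9]
grip_width: 0.022
```

```bash
python3 -c "
from h import *; from bench import r,grab_frame
arc(r,2.08)
f=grab_frame('wrist'); cv2.imwrite('pics/wrist10.png',f['color'])"
```

```text
t 10.1 shk [  -8.9 -204.9] z 80.3 yaw 1.4702 F [ 2.   2.  -1.9] grip 0.022 q [ 0.62  0.59 -0.27  1.77  0.2   0.81  0.15]
pos angle 1.731 R 0.0556 tool angle 1.759
tool d mm [  0.6 -19.8   2.2] rot [ 0.0012 -0.0036  0.3213]
```

View pics/wrist10.png

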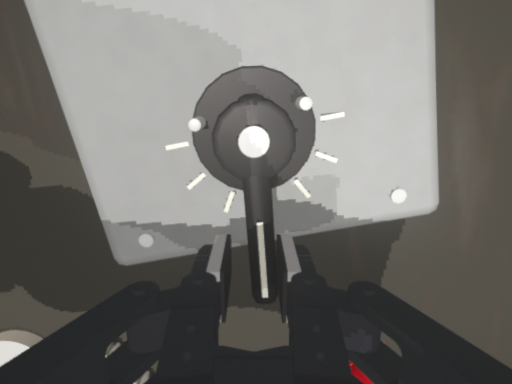

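>>> {"fn": "play_rows", "kwargs": {"increments": [[0, -7, 0, 0, 0, 0.11, 190], [0, -6, 0, 0, 0, 0.1, 190], [0, -4, 0, 0, 0, 0.08, 190], [0, 0, 0, 0, 0, 0, 190]]}}

```text
clock: 10.55
tcp_pos: [0.5295, -0.3072, 0.0804]
orientation: [-2.606, -1.747, -0.005]
contact_force: [-0.4, -0.5, -0.6]
grip_width: 0.0218
```

```bash
python3 -c "
from h import *; from bench import r,grab_frame
arc(r,2.09)
f=grab_frame('wrist'); cv2.imwrite('pics/wrist11.png',f['color'])"
```

```text
t 10.55 shk [ -25.4 -197.7] z 80.4 yaw 1.1812 F [-0.4 -0.5 -0.6] grip 0.0218 q [ 0.58  0.56 -0.2   1.82  0.15  0.78 -0.09]
pos angle 2.059 R 0.054 tool angle 2.048
tool d mm [-3.9 -1.8  2.4] rot [-0.0014 -0.0048  0.0423]
```

View pics/wrist11.png

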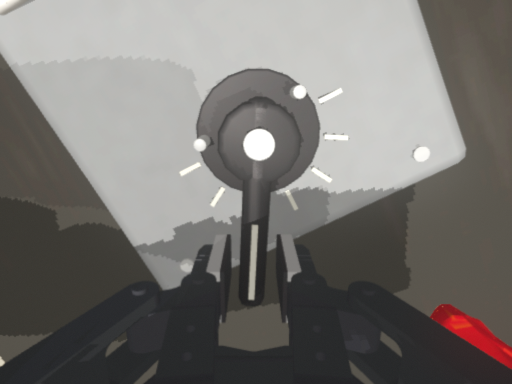

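>>> {"fn": "play_rows", "kwargs": {"increments": [[0, 0, -10, 0, 0, 0, 190], [0, 0, -20, 0, 0, 0, 190], [0, 0, -40, 0, 0, 0, 190], [0, 0, -40, 0, 0, 0, 190], [-40, 0, -10, 0, 0, 0, 190]]}}

```text
clock: 11.1
tcp_pos: [0.5192, -0.3376, 0.2049]
orientation: [-2.575, -1.783, -0.009]
contact_force: [2.6, -0.2, 0.6]
grip_width: 0.0218
```

```bash
python3 cup.py d; python3 -c "
from bench import grab_frame; import cv2
cv2.imwrite('pics/wrist12.png',grab_frame('wrist')['color'])"
```

```text
t 11.1 shk [ -38.3 -227.2] z 204.9 yaw 1.2115 F [ 2.6 -0.2  0.6] grip 0.0218 q [ 0.65  0.43 -0.23  1.7   0.1   1.03  0.04]
cup [0.00015032 0.13059498] 368
```

View pics/wrist12.png

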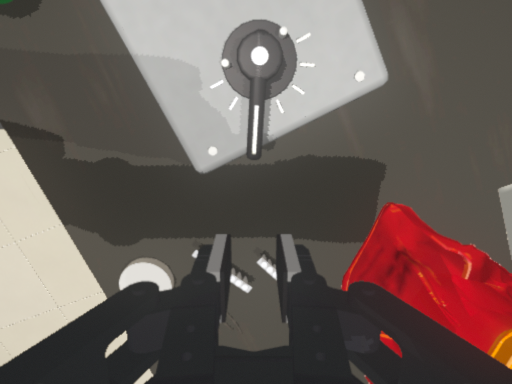

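View pics/side_d.png

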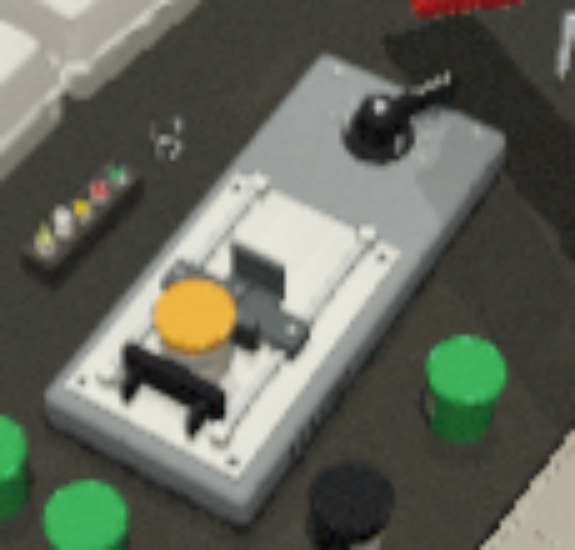

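>>> {"fn": "play_rows", "kwargs": {"increments": [[0, 0, 0, 0, 0, 0, 190], [0, 0, 0, 0, 0, 0, 190]]}}

```text
clock: 11.45
tcp_pos: [0.5126, -0.3457, 0.2012]
orientation: [-2.584, -1.766, 0.002]
contact_force: [0.1, 0.3, 0.6]
grip_width: 0.0219
```

```bash
python3 -c "
from bench import r; print(r.hand_in())"
```

```text
the job is handed in; nothing more can be done
None
```

The job is done and handed in at about 11.5 s on the clock; the hand-in reports no verdict.

- **Cup and carriage:** I pushed the tab with closed fingers until the tool stopped moving against about 7–10 N. The last picture puts the cup at shaker y ≈ 0.131 m (0.130 is touching the fence). It stands upright with the jaw against it, and its position did not change while I worked the selector.
- **Selector:** The lever started three clicks from the stop. With the fingers straddling it, I turned it anticlockwise until it would go no further, then clockwise to the fourth click. The last wrist picture gives about 2.09 rad, against a target of 2.094. The finger ahead of the lever kept it from going on to the fifth position.
- **Bystanders:** The tool never went near the tape roll, wash bottle or petri dish, but I did not measure their positions again at the end.

No checks failed or disagreed. The carriage travel was not measured directly; I judged it from the jaw holding the cup against the fence.

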